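# Change a badge punch over to its slot die

### The arm

A 7-joint arm with a two-finger parallel gripper is mounted at the origin on a cart in front of the work surface, level with it; the furniture and walls round the work are solid. World frame = base frame: x ahead of the robot, y to its left, z up, the work surface at z = 0. Lengths are in m, angles in degrees, forces in N, time in s.
With the tool pointing down it reaches from about 0.35 to 0.775 m from the base axis. Payload 3.1 kg.
Tool frame: the origin (TCP) lies on the centre line of the jaws, within the pads' length; the fingertips stand 17 mm ahead of it and the grasp point (between the pads) lies 2 mm behind it (robot.tip_reach is the distance from the TCP to the fingertips, in m); z points along the fingers, y is the line along which they close (so a half turn about z gives the same grasp; the last joint's range is limited). The gripper opens to 85 mm and grips with 20 to 120 N. Pads are 22 mm wide; open, the fingers measure 114 mm over their backs; the gripper's body (76 mm by 85 mm) begins 54 mm behind the grasp point. The pads swing forward as they close: fully open they stand 13 mm farther back than shut.
Start: joints at [62.126, 17.813, 0.802, 86.603, -0.252, 75.585, -1.558], TCP at [0.237, -0.496, 0.248] pointing down, gripper open.
Joint ranges: [-154.91, 154.91], [-16.99, 109.72], [-72.82, 74.43], [7.12, 147.25], [-82.49, 262.49], [11.32, 116.49], [-174.64, 174.64]. Speed limits (degrees/s): [159.86, 159.86, 180, 180, 180, 180, 180].

### API

Orientations are given as [roll, pitch, yaw] about the fixed x, y, z axes, in that order (R = Rz(yaw) Ry(pitch) Rx(roll)).
In Python, from station import robot, fingers, vision, workorder, recognise gives the robot as it stands. Calls block until the motion is done:
- robot.move_to(position, orientation): joint-space move of the TCP to a pose.
- robot.line_to(position, orientation=None, velocity=0.15, f_stop=None): straight line of the TCP; orientation=None keeps the orientation; velocity is the mean speed in m/s. With f_stop (N) it stops when the force on the tool has changed by that much, and returns True; else False.
- robot.move_j(angles): joint-space move.
- fingers.gripper_to(opening, force=None): opening from 0.0 (shut) to 1.0 (fully open); force is the grip in N (None keeps the last); returns when the fingers have stopped.
- robot.pause(seconds).
- robot.inverse_kinematics(position, orientation): joint angles nearest the present ones, or None.
- vision.grab_frame(name): name is "scene" or "top" or "wrist"; returns the picture (480x640x3 uint8, red, green, blue); there is no depth.
- vision.calibration(name): a dict with "mtx" (3x3 intrinsics, pixels), "k1" (the pictures are not rectified: a ray, as slopes to the right and down, at radius r is drawn at 1 + k1 r^2 times it, then the intrinsics apply), "extrinsics" (4x4, takes a point from world to camera coordinates); the wrist camera has in their place "T_tool_cam" (4x4, takes a point from camera to tool coordinates, whose origin is the TCP and whose axes are the flange's). Camera axes: x right, y up, looking along -z (the intrinsics and any distortion apply to the point x, -y, -z); pixel columns grow to the right and rows downward; lengths in m; the calibration is good to about 2 mm. A picture is of the moment at which its call begins: read the wrist's pose just before it. calibration takes no time and is no camera call.
A pose or a line that the arm cannot do raises robot.PlanningError and nothing moves.
- workorder.close_job(): hands the job in; it is judged then, once.
Trained networks look in the newest picture that a camera, given by its name, has taken for a name from the list of things; names that differ only in an ending like _2 or _b are one class to them, and where a whole thing is asked for, a point or a joint stands for the part that bears it (a point fixed in the world has none). Each returns a list of dicts, best first, with "p" (0 to 1); they miss things now and then, are a little off and sometimes report something else, mostly with a low value. They report only what shows in the picture. A call takes as long as a camera call.
- recognise(label, camera): "rect" ([centre column, centre row, width, height] in pixels, round what is visible of it).
Readings, each from a call of its own:
- robot.current_time_s(): time.
- robot.current_joint_positions(): joint angles.
- robot.current_dq(): joint speeds.
- robot.current_joint_torque(): joint torques, N m.
- robot.current_tool_pos(): TCP position.
- robot.current_eef_rot(): TCP orientation.
- robot.current_contact_force(): force on the tool from outside, world axes, zero at the start.
- robot.current_torque(): the same for the moment, N m.
- robot.current_finger_gap(): opening from 0.0 (shut) to 1.0 (fully open).
- robot.current_gripper_force(): force on a finger pad.
Only numpy, scipy, OpenCV 4.12 (cv2) and the standard library are available. Lean on these libraries where they do the work, as an engineer would, in place of code of your own. Each camera call takes 0.05 s, during which the arm holds its last target. There are 200 camera calls.

### The job

Change the badge punch on the desk over to its slot die: slide the guard hood all the way open, then turn the die wheel until the broad flat bar die, which is out of sight at first (the other five dies are round pins), points straight up. Then push the lock bolt fully home into the wheel, and finally slide the guard all the way back over the wheel. Do not knock the small things around the punch out of their places.

Things in the scene. Friction and masses are not known exactly. Their poses are not given: they have to be found in the camera images.
- badge_punch: the punch's stand, screwed down: grey base plate 150 (x) x 275 (y) x 12 mm, y from -122 to +152 mm. Origin on the desk under the middle of the die wheel. The wheel's axle is parallel to its y axis at x = 0, 75 mm high, between two cheek plates (y = -25..-19 and 19..25 mm, tops 95 mm high). At yaw 0 its axes are the world's
- die_wheel (a joint): angle of the die wheel (rad), positive when its top moves to the stand's +x. 0 or a whole turn (6.283) = bar die straight up; starts between 1.9 and 4.4, bar underneath. Turns both ways from -3.6 to 9.9 with a light drag (0.05 N m) and stays where it is left; push any die sideways to turn it
- slot_die_tip (a point): tip of the flat bar die (slot die), 10 mm thick, 26 mm wide along the axle. The wheel: steel hub of radius 30 mm, 26 mm wide (y -13..13), six dies standing out radially every 60 degrees to 58 mm from the axle: this bar and five round pins 10 mm in diameter. The point's z points out along the die
- top_point (a point): fixed point 58 mm straight above the axle (133 mm above the desk): where the tip of the bar die must be
- lock_bolt (a joint): travel of the lock bolt (m): 0 = fully out, 0.032 = home (stop); starts at 0 to 0.004. Slides to the stand's +y at x = -47 mm, 75 mm above the desk, drag 1 N. Its round nose, 22 mm across, passes between two dies at the front of the wheel: it goes home only if a die (any of the six) points up within about 9 degrees (a little further off, it cams the wheel straight)
- bolt_knob (a point): top centre of the bolt's upright black knob: stem 14 mm in diameter, head 18 mm across and 8 mm high, top 126 mm above the desk; at joint 0 at x = -47, y = -95 mm on the stand. Brackets hold the bolt at y = -44 and -113 mm (8 mm thick, tops 86 mm above the desk): the knob stands free above 86 mm
- guard (a joint): travel of the guard hood (m): 0 = closed over the wheel, 0.090 = fully open (stop); starts at 0 to 0.005. Slides to the stand's +y, drag 1.5 N. The hood is grey, 136 (x) x 70 (y) mm, open at both y ends, flat top 143 mm above the desk; closed it spans y = -35..35 mm
- guard_fin (a point): top centre of the black upright fin on the hood, used to push it: 44 mm (x) x 8 mm (y), 25 mm above the hood top (168 mm above the desk); closed it lies at x = 0, y = +20 mm on the stand
- tape_roll: bystander: roll of tape lying flat, 104 x 102 x 25 mm, origin under its centre
- staple_box: bystander: small carton 41 x 74 x 27 mm, origin under its centre
- eraser_block: bystander: eraser 23 x 52 x 13 mm, origin under its centre
- clip_carton: bystander: small carton 53 x 75 x 21 mm, behind the punch, origin under its centre

How it is judged:
By the outcome, as a careful person would: the job done as asked, in the order asked, and still so for the second after the job is handed in, with the robot touching nothing.
It also fails if it takes over 61 s, if anything falls off the work surface, if the arm or the gripper's body presses on something with over 40 N, if the wrist force passes 120 N, or if a joint passes its speed limit or range.

## Working session

There is one attempt and no reset: what is moved stays moved. The work goes in short steps, each a Python script; the robot and the scene stay as the last script left them, time stands still between calls to the robot, and variables do not carry over. Pictures are saved under pics/ and viewed, at most 10 in all, crops included, and the job is handed in when it is done.

```bash
ls; mkdir -p pics; cat > h.py <<'E'
from station import robot, fingers, vision, workorder, recognise
import numpy as np, cv2
def grab(cam,fn):
    im=vision.grab_frame(cam); cv2.imwrite('pics/'+fn,cv2.cvtColor(im,cv2.COLOR_RGB2BGR)); return im
def project(P,c):
    P=np.atleast_2d(P); E=np.array(c['extrinsics']); q=(E[:3,:3]@P.T).T+E[:3,3]
    s=np.c_[q[:,0]/-q[:,2],-q[:,1]/-q[:,2]]; r2=(s**2).sum(1,keepdims=True); s=s*(1+c['k1']*r2)
    K=np.array(c['mtx']); return np.c_[K[0,0]*s[:,0]+K[0,2],K[1,1]*s[:,1]+K[1,2]]
def ray(uv,c):
    K=np.array(c['mtx']); s=cv2.undistortPoints(np.array([[uv]],float),K,np.array([c['k1'],0,0,0.]))[0,0]
    E=np.array(c['extrinsics']); R=E[:3,:3]; return -R.T@E[:3,3], R.T@np.array([s[0],-s[1],-1])
def on_z(uv,z,c):
    o,d=ray(uv,c); return o+d*(z-o[2])/d[2]
E
python3 - <<'E'
from h import *
for cam in ['scene','top']:
    grab(cam,cam+'0.png'); c=vision.calibration(cam); print(cam,c)
    for n in ['badge_punch','guard','guard_fin','bolt_knob','lock_bolt','tape_roll','staple_box','eraser_block','clip_carton','die_wheel']:
        r=recognise(n,cam)
        print(n,[(np.round(x['rect']),round(x['p'],2)) for x in r[:2]], [np.round(on_z(x['rect'][:2],0.02,c),3) for x in r[:1]])
print(robot.current_time_s())
E
```

```text
pics
scene {'mtx': array([[571.25846428,   0.        , 329.5871799 ],
       [  0.        , 571.25846428, 235.94344262],
       [  0.        ,   0.        ,   1.        ]]), 'k1': 0.03839300828057456, 'extrinsics': array([[ 0.8501809 , -0.52624196,  0.01618146, -0.37816129],
       [ 0.36298246,  0.60813218,  0.70598794, -0.37924992],
       [-0.38136095, -0.59434388,  0.70803897, -0.64804867],
       [ 0.        ,  0.        ,  0.        ,  1.        ]])}
badge_punch [(array([342., 320., 176., 176.]), 0.6)] [array([0.517, 0.08 , 0.02 ])]
guard [(array([344., 290., 112., 121.]), 0.61)] [array([0.551, 0.129, 0.02 ])]
guard_fin [(array([346., 291., 111., 121.]), 0.77)] [array([0.553, 0.125, 0.02 ])]
bolt_knob [(array([352., 348.,  54.,  62.]), 0.95)] [array([0.502, 0.03 , 0.02 ])]
lock_bolt [(array([346., 348.,  48.,  62.]), 0.66), (array([349., 298.,  51.,  33.]), 0.53)] [array([0.494, 0.034, 0.02 ])]
tape_roll [(array([209., 307.,  69.,  61.]), 0.59)] [array([0.352, 0.207, 0.02 ])]
staple_box [(array([271., 382.,  50.,  61.]), 0.96)] [array([0.374, 0.042, 0.02 ])]
eraser_block [(arra
[... 814 characters left out ...]
2 ])]
guard [(array([354., 260.,  44.,  80.]), 0.89)] [array([0.532, 0.07 , 0.02 ])]
guard_fin [(array([354., 263.,  46.,  81.]), 0.72)] [array([0.526, 0.071, 0.02 ])]
bolt_knob [(array([398., 286.,  41.,  17.]), 0.74)] [array([ 0.48 , -0.018,  0.02 ])]
lock_bolt [(array([398., 288.,  39.,  15.]), 0.62)] [array([ 0.476, -0.019,  0.02 ])]
tape_roll [(array([283., 350.,  52.,  52.]), 0.73)] [array([0.354, 0.21 , 0.02 ])]
staple_box [(array([364., 341.,  44.,  22.]), 0.67)] [array([0.372, 0.052, 0.02 ])]
eraser_block [(array([405., 328.,  25.,   7.]), 0.55)] [array([ 0.398, -0.029,  0.02 ])]
clip_carton [(array([350., 205.,  41.,  26.]), 0.83)] [array([0.647, 0.077, 0.02 ])]
die_wheel [] []
1.1
```

```bash
python3 - <<'E'
import cv2
a=cv2.imread('pics/scene0.png')[210:450,160:480]; cv2.imwrite('pics/s0c.png',cv2.resize(a,None,fx=2.5,fy=2.5,interpolation=cv2.INTER_CUBIC))
a=cv2.imread('pics/top0.png')[180:390,230:470]; cv2.imwrite('pics/t0c.png',cv2.resize(a,(686,600),interpolation=cv2.INTER_CUBIC))
E
```

```text
(no output)
```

View pics/s0c.png

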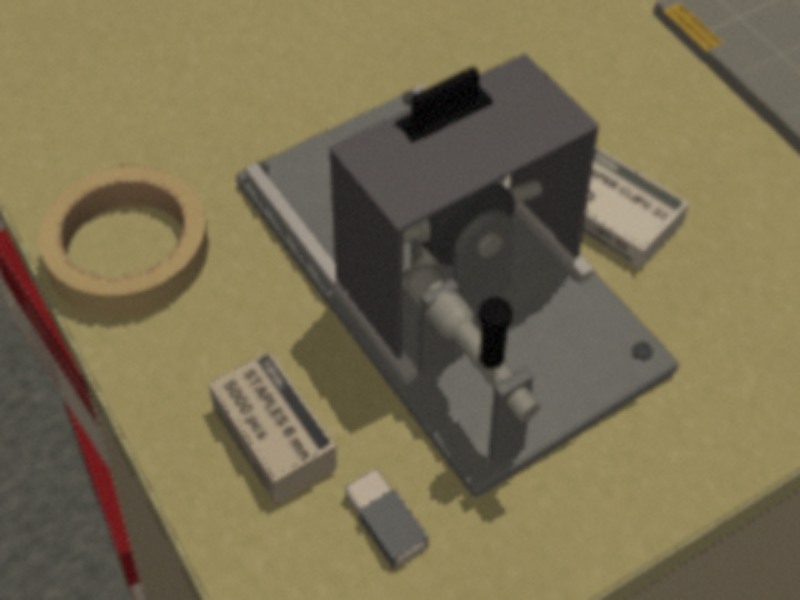

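View pics/t0c.png

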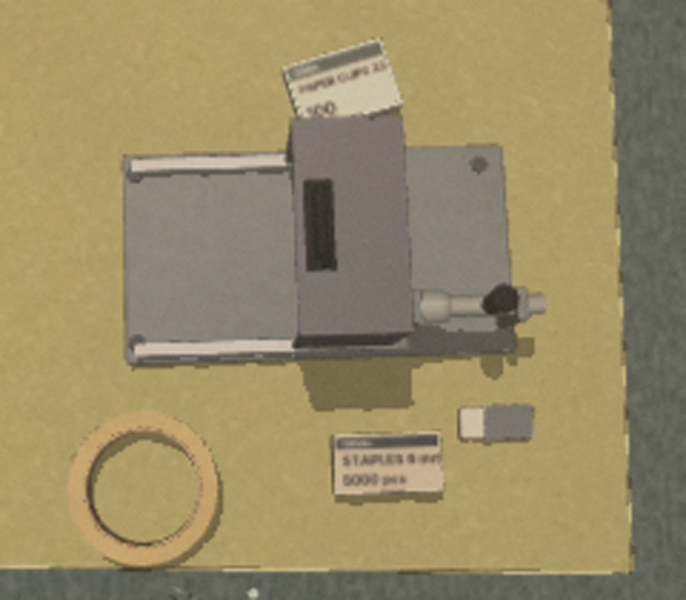

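The scene crop shows the guard closed, with its top corners at about (331,150), (525,56), (597,125) and (400,228). The knob is at (496,308). In the top crop, the base corners are at (125,157), (500,146), (513,352) and (130,362), the knob is at (501,298), and the wheel is hidden. I'll fit the stand's pose from both views.

```bash
cat > fit.py <<'E'
from h import *
from scipy.optimize import least_squares
S=lambda u,v:(160+u/2.5,210+v/2.5); T=lambda u,v:(230+u/2.858,180+v/2.857)
# (x,y,z,kind,uv)
fs=[(-68,35,143,'g',S(331,150)),(68,35,143,'g',S(525,56)),(68,-35,143,'g',S(597,125)),(-68,-35,143,'g',S(400,228)),
(-75,152,12,'',S(240,178)),(-75,-122,12,'',S(478,492)),(75,-122,12,'',S(676,366)),(-47,-95,126,'b',S(496,308))]
ft=[(-75,152,12,'',T(130,362)),(75,152,12,'',T(125,157)),(75,-122,12,'',T(500,146)),(-75,-122,12,'',T(513,352)),
(68,35,143,'g',T(293,119)),(68,-35,143,'g',T(403,117)),(-68,35,143,'g',T(297,335)),(-68,-35,143,'g',T(410,330)),(-47,-95,126,'b',T(501,298))]
cs,ct=vision.calibration('scene'),vision.calibration('top')
def W(p,f):
    c,s=np.cos(p[2]),np.sin(p[2]); o=[]
    for x,y,z,k,_ in f:
        x,y=x/1e3,y/1e3+(p[3] if k=='g' else p[4] if k=='b' else 0)
        o.append([p[0]+c*x-s*y,p[1]+s*x+c*y,z/1e3])
    return np.array(o)
def res(p): return np.r_[(project(W(p,fs),cs)-[f[4] for f in fs]).ravel(),(project(W(p,ft),ct)-[f[4] for f in ft]).ravel()]
r=least_squares(res,[.52,.07,0,0.002,0.002],loss='soft_l1',x_scale=.01)
print(r.x,np.degrees(r.x[2])); print(np.round(res(r.x).reshape(-1,2),1).tolist())
# free heights check for guard top & knob by triangulation
for a,b in [(fs[0],ft[6]),(fs[3],ft[7]),(fs[7],ft[8])]:
    o1,d1=ray(a[4],cs);o2,d2=ray(b[4],ct)
    t=np.linalg.lstsq(np.c_[d1,-d2],o2-o1,rcond=None)[0]; print(np.round((o1+d1*t[0]+o2+d2*t[1])/2,4))
E
python3 fit.py
```

```text
[0.51854286 0.08014153 0.04217131 0.00183508 0.00444241] 2.416238092163289
[[-2.2, -0.7], [-0.7, -1.1], [0.6, 0.6], [-1.8, 1.7], [-3.3, -1.0], [-1.7, 1.1], [1.8, -0.5], [-1.9, 0.5], [-0.9, 0.1], [-0.3, -1.5], [1.1, -1.7], [1.6, -0.8], [-0.7, -1.4], [-0.0, -1.9], [0.9, -0.4], [1.8, 0.0], [0.3, -1.0]]
[0.4504 0.1148 0.1396]
[0.4538 0.0464 0.1424]
[ 0.4755 -0.0126  0.1265]
```

```bash
cat >> h.py <<'E'
PX,PY,YAW=0.5185,0.0801,2.42
def L2W(x,y,z):
    a=np.radians(YAW); c,s=np.cos(a),np.sin(a); x,y,z=x/1e3,y/1e3,z/1e3
    return [PX+c*x-s*y,PY+s*x+c*y,z]
def W2L(p):
    a=np.radians(YAW); c,s=np.cos(a),np.sin(a); d=np.array(p)-[PX,PY,0]
    return np.round(1e3*np.array([c*d[0]+s*d[1],-s*d[0]+c*d[1],d[2]]),1)
def tip(x,y,z): return L2W(x,y,z+17)   # closed fingertip bottom centre at stand-frame mm
def st(m=''): print(m,'t',round(robot.current_time_s(),2),'tip',W2L(robot.current_tool_pos())-[0,0,17],'F',np.round(robot.current_contact_force(),1))
E
python3 - <<'E'
from h import *
print(robot.current_eef_rot())
for y in (0,180,90,-90):
    print(y,[robot.inverse_kinematics(tip(*p),[180,0,YAW+y]) for p in [(0,-15,150),(0,140,150),(-47,-130,92)]])
E
```

```text
[-1.79999672e+02  1.32612272e-03  2.54886550e+01]
0 [array([  16.49727821,   21.50621084,  -33.10912744,   96.99464183,
         12.73501561,   65.28592162, -107.72642644]), array([  11.0088585 ,   31.09101793,  -52.18370896,   91.12279253,
         25.63855199,   70.52836549, -133.47361969]), array([ 22.12605004,  18.83414227, -21.94155772, 107.87075631,
         8.48183261,  54.86969378, -91.22906691])]
180 [array([ 24.09565397,  24.0346766 , -43.91589486,  96.72971507,
        17.93843166,  66.52188678,  67.83892615]), array([ 14.59748166,  33.97443092, -58.98963833,  91.00344073,
        30.16386842,  72.39936972,  42.9868046 ]), array([ 34.17153466,  21.48827555, -37.32497905, 107.45092036,
        15.51073441,  56.15618325,  82.45006209])]
90 [array([ 21.87987946,  23.17546352, -40.67250358,  96.80491551,
        16.29407942,  66.08942036, -20.76406148]), array([ 16.40240175,  35.8561745 , -62.82028301,  90.94584281,
        32.88355905,  73.68581001, -49.11480224]), array([ 30.28629104,  20.43465288, -32.25386708, 107.58202044,
        13.04620077,  55.63016509,  -5.34373829])]
-90 [array([ 34.74264057,  30.70226053, -61.60115169,  96.3969905 ,
        28.49353394,  70.29840735, 148.95480188]), array([ 15.89047708,  35.28361231, -61.69636833,  90.96200358,
        32.07255702,  73.28904641, 131.50968614]), array([ -44.38724586,   29.0828023 ,   64.77226552,  110.14717611,
        -30.41281198,   60.29713422, -144.08018107])]
```

```bash
python3 - <<'E'
from h import *
O=[180,0,YAW]
fingers.gripper_to(0.0)
robot.move_to(tip(0,-20,185),O); st('above')
robot.line_to(tip(0,-20,152),velocity=.1); st('down')
print(robot.line_to(tip(0,104,152),velocity=.07,f_stop=12)); st('pushed')
robot.line_to(tip(0,80,152),velocity=.15)
robot.line_to(tip(0,80,200),velocity=.2)
robot.move_to(tip(-40,-120,220),O); st()
im=grab('scene','s1.png'); grab('top','t1.png')
a=cv2.imread('pics/s1.png')[210:450,160:480]; cv2.imwrite('pics/s1c.png',cv2.resize(a,None,fx=2.5,fy=2.5,interpolation=cv2.INTER_CUBIC))
a=cv2.imread('pics/t1.png')[180:390,230:470]; cv2.imwrite('pics/t1c.png',cv2.resize(a,(686,600),interpolation=cv2.INTER_CUBIC))
E
```

```text
above t 4.1 tip [  0.2 -21.4 184.9] F [-0.4 -0.1  0.9]
down t 4.58 tip [  0.  -20.3 151.9] F [0.1 0.5 0.2]
True
pushed t 6.14 tip [ -0.2  95.3 151.5] F [-0.6  0.  -0.4]
 t 7.62 tip [ -40.1 -118.   219.4] F [-0.4  0.4  0.5]
```

View pics/s1c.png

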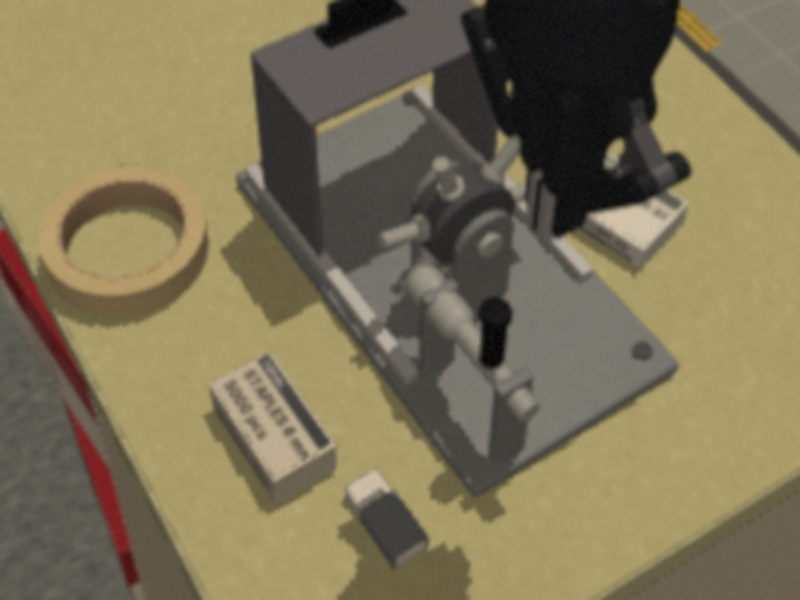

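View pics/t1c.png

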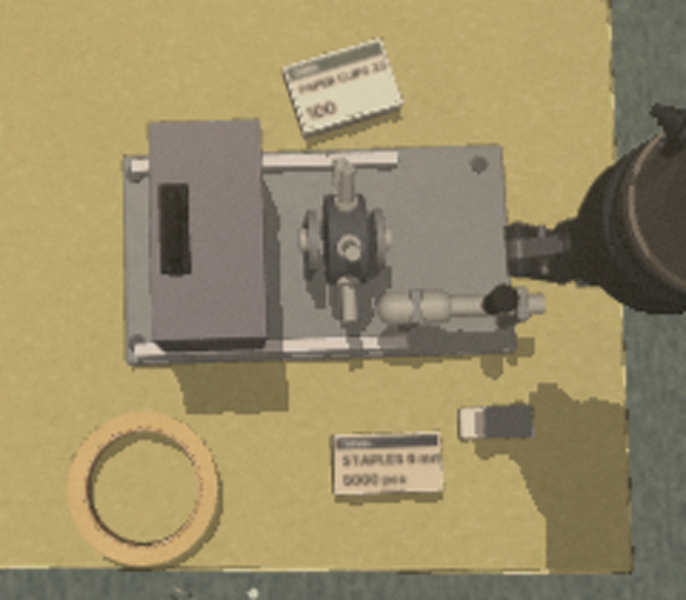

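The guard is open. Three round pins are visible: the up pin at about (441,165), the front pin at (385,241) and the rear pin at (515,145). The bar is still underneath. I'll compute the guard travel and the die phase.

```bash
python3 - <<'E'
from h import *
cs,ct=vision.calibration('scene'),vision.calibration('top')
s=lambda p:np.round((project(np.array(p),cs)[0]-[160,210])*2.5); t=lambda p:np.round((project(np.array(p),ct)[0]-[230,180])*2.858)
for g in (84,87,90): print(g,'guard -y edge corners', s(L2W(-68,-35+g,143)),t(L2W(68,-35+g,143)),t(L2W(-68,-35+g,143)))
for ph in range(-30,31,10):
    for k in (-60,0,60):
        a=np.radians(ph+k); P=L2W(58*np.sin(a),0,75+58*np.cos(a)); print(ph,k,s(P),t(P))
E
```

```text
84 guard -y edge corners [314. 135.] [272. 116.] [280. 335.]
87 guard -y edge corners [311. 131.] [267. 116.] [275. 335.]
90 guard -y edge corners [309. 128.] [262. 116.] [270. 335.]
-30 -60 [378. 261.] [351. 324.]
-30 0 [421. 182.] [355. 271.]
-30 60 [505. 139.] [351. 180.]
-20 -60 [379. 249.] [352. 322.]
-20 0 [435. 170.] [355. 256.]
-20 60 [516. 140.] [349. 169.]
-10 -60 [383. 236.] [353. 316.]
-10 0 [450. 160.] [354. 240.]
-10 60 [525. 144.] [348. 160.]
0 -60 [389. 223.] [354. 308.]
0 0 [464. 151.] [354. 223.]
0 60 [532. 149.] [346. 154.]
10 -60 [398. 209.] [354. 298.]
10 0 [479. 145.] [353. 208.]
10 60 [537. 156.] [345. 150.]
20 -60 [409. 195.] [355. 286.]
20 0 [493. 141.] [352. 193.]
20 60 [539. 165.] [344. 150.]
30 -60 [421. 182.] [355. 271.]
30 0 [505. 139.] [351. 180.]
30 60 [539. 175.] [342. 151.]
```

```bash
cat >> h.py <<'E'
O=[180,0,YAW]
def stroke(x0,x1,v=.08,z=112):
    robot.move_to(tip(x0,0,155),O); robot.line_to(tip(x0,0,z),velocity=.12)
    hit=robot.line_to(tip(x1,0,z),velocity=v,f_stop=15); st(f'stroke {hit}')
    robot.line_to(tip(x1-3,0,z),velocity=.1); robot.line_to(tip(x1-3,0,155),velocity=.2)
def look(n):
    robot.move_to(tip(-40,-120,220),O); grab('scene',f's{n}.png'); grab('top',f't{n}.png')
    a=cv2.imread(f'pics/s{n}.png')[230:370,260:420]; b=cv2.imread(f'pics/t{n}.png')[210:330,270:430]
    cv2.imwrite(f'pics/c{n}.png',np.hstack([cv2.resize(a,(400,350),interpolation=cv2.INTER_CUBIC),cv2.resize(b,(400,300),interpolation=cv2.INTER_CUBIC)[:350].copy() if False else cv2.copyMakeBorder(cv2.resize(b,(400,300),interpolation=cv2.INTER_CUBIC),0,50,0,0,cv2.BORDER_CONSTANT)]))
E
python3 - <<'E'
from h import *
robot.move_to(tip(-42,-40,175),O)
stroke(-42,19); stroke(-42,19); look(2); st()
E
```

```text
stroke False t 9.9 tip [ 19.3   0.2 112.3] F [ 0.3 -0.2 -0.4]
stroke False t 12.28 tip [ 19.4   0.2 112.3] F [-0.1  0.2 -0.6]
 t 13.64 tip [ -40.2 -118.1  218.9] F [ 0.6 -0.2 -0.2]
```

View pics/c2.png

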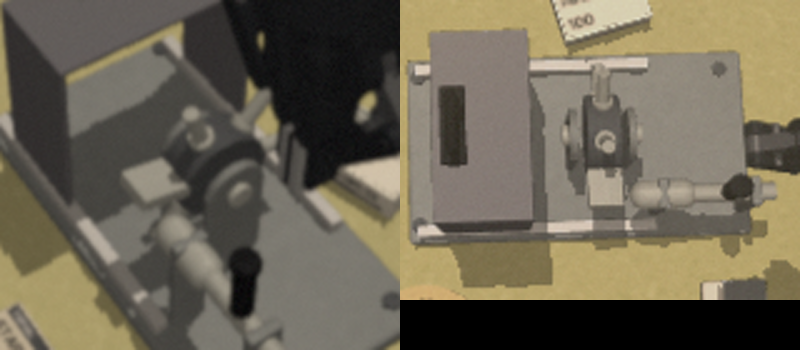

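The flat bar now shows at the front, at about -75°, at crop position (155,180). One more full stroke and a short final one should bring it upright.

```bash
python3 - <<'E'
from h import *
robot.move_to(tip(-42,-40,175),O)
stroke(-42,19); stroke(-42,-16,.05); look(3); st()
E
```

```text
stroke False t 15.82 tip [ 19.3   0.2 112.3] F [-0.4 -0.2  0.7]
stroke False t 17.96 tip [-15.7   0.  111.9] F [ 0.2  0.3 -0.2]
 t 19.28 tip [ -40.7 -118.3  218.8] F [ 0.1 -0.4  0.5]
```

View pics/c3.png

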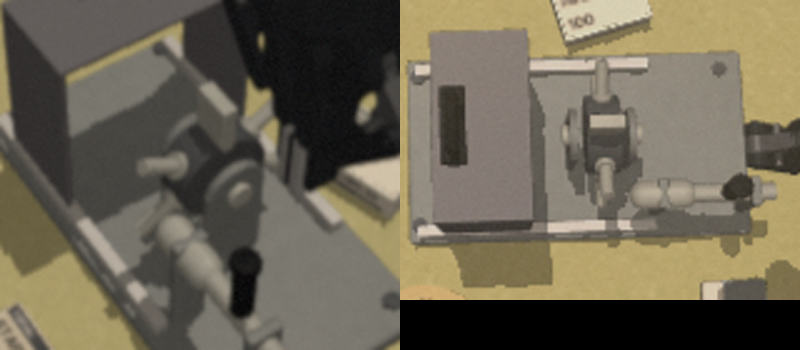

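```bash
python3 - <<'E'
from h import *
robot.move_to(tip(-47,-130,140),O); robot.line_to(tip(-47,-130,97),velocity=.12); st()
print(robot.line_to(tip(-47,-72,97),velocity=.04,f_stop=15)); st('bolt')
robot.line_to(tip(-47,-100,97),velocity=.15); robot.line_to(tip(-47,-100,180),velocity=.2)
look(4); st()
E
```

```text
t 20.21 tip [ -45.6 -129.6   98.4] F [ 0.2 -0.2  0. ]
True
bolt t 21.44 tip [-47.3 -82.9  96.8] F [-0.  -1.6  0.8]
 t 22.67 tip [ -41.3 -119.5  218.1] F [-0.7 -0.1  1. ]
```

View pics/c4.png

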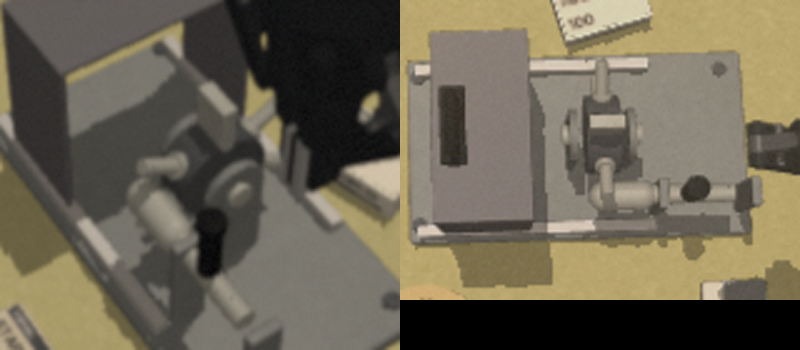

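The bolt nose now sits between the dies, and the knob is at (697,186) in the top crop, up from (738,186). I'll push again harder to confirm it's against the stop.

```bash
python3 - <<'E'
from h import *
ct=vision.calibration('top')
a,b=[project(np.array(L2W(-47,-95+j,126)),ct)[0] for j in (0,32)]
print('px for 32mm',a,b,'seen',(270+(738-400)/2.5),(270+(697-400)/2.5))
robot.move_to(tip(-47,-105,140),O); robot.line_to(tip(-47,-105,97),velocity=.12)
print(robot.line_to(tip(-47,-70,97),velocity=.03,f_stop=28)); st('bolt')
robot.line_to(tip(-47,-105,97),velocity=.15); robot.line_to(tip(-47,-105,200),velocity=.2); st()
E
```

```text
px for 32mm [408.11146772 283.26224885] [390.14834645 283.84194437] seen 405.2 388.8
False
bolt t 24.92 tip [-47.1 -82.1  97.2] F [ -1.3 -19.2   3.2]
 t 25.97 tip [ -47.7 -104.1  199.1] F [ 0.5 -0.4 -0.4]
```

```bash
python3 - <<'E'
from h import *
robot.move_to(tip(0,145,200),O); robot.line_to(tip(0,145,152),velocity=.12); st()
print(robot.line_to(tip(0,18,152),velocity=.06,f_stop=12)); st('closed')
print(robot.line_to(tip(0,18,152),velocity=.03,f_stop=20)); st('closed2')
robot.line_to(tip(0,60,152),velocity=.15); robot.line_to(tip(0,60,220),velocity=.2)
robot.move_to(tip(-40,-170,260),O); st()
for c in ('scene','top'): grab(c,c+'5.png')
a=cv2.imread('pics/scene5.png')[210:450,160:480]; b=cv2.imread('pics/top5.png')[180:390,230:470]
cv2.imwrite('pics/c5.png',np.hstack([cv2.resize(a,(400,300)),cv2.resize(b,(343,300))]))
E
```

```text
t 27.52 tip [  0.5 144.1 152.3] F [ 0.4 -0.5  1.2]
True
closed t 29.12 tip [ -0.3  40.6 151.9] F [0.4 1.6 1.8]
True
closed2 t 29.62 tip [ -0.8  40.5 151.9] F [0.3 0.6 1.8]
 t 31.33 tip [ -40.1 -168.2  259.3] F [ 0.6 -0.4  0.2]
```

View pics/c5.png

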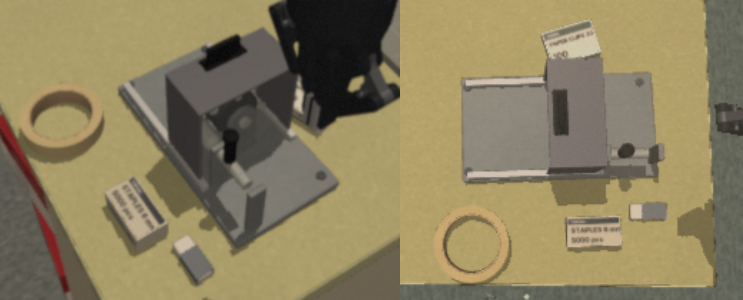

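The hood is closed again, the knob is home and the small items haven't moved. The two fin contacts are consistent with the full 90 mm of guard travel.

```bash
python3 -c "
from h import *
print(workorder.close_job())"
```

```text
the job is handed in; nothing more can be done
None
```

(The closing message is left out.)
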